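# Shut the red seawater valve under the sliding cover

### The job

On the aquarium lab bench, push the grey cover of the white valve box sideways by its yellow ledge, all the way onto the closed half of the box, so that the two valves are uncovered. Then push the red handle a full quarter turn to its stop, so that it lies across its pipe and the valve is shut. Only push, with nothing lifted or carried: the cover stays down on its rails and aside, and the blue handle, the two sample jars and the wash bottle stay as they are.

Things in the scene. Friction and masses are not known exactly. Their poses are not given: they have to be found in the camera images.
- valve_box: White fixed box, 290 (x) by 350 (y) by 80 mm high. Origin: centre of its underside, on the bench. Half at -y: open bay with two valves; half at +y: closed grey deck, 64 mm high. The x side walls carry level rails along box y, 70 mm high, with guide ridges outside them (tops 80 mm); end stops of the same height at box y -167 and +167 mm. The cover lies loose on the rails.
- bay (a point): Centre of the open bay's mouth, 70 mm above the bench (box x 0, y -87 mm). The bay is 230 mm in box x and 155 mm in y, inner floor 6 mm above the bench; its pipes run along box x, tops 34 mm above the bench.
- cover: Loose grey plate, 255 (x) by 150 (y) by 6 mm, 0.28 to 0.46 kg, underside 70 and top 76 mm above the bench, guided along box y with 3 mm play each side. Origin: centre of underside; axes as the box's. Starts over the bay, centre at box y -88 to -62 mm; slides towards +y to the end stop at centre y +92 mm. Valves count as uncovered beyond +60 mm. Sliding takes 2 to 6 N.
- cover_ledge (a point): Middle of the top edge of the pushed face (towards cover -y) of the yellow ledge that stands on the cover: cover x 0, y +25 mm, 98 mm above the bench. The ledge is 110 mm long in x, 10 mm thick in y, and stands 22 mm above the cover's flat top.
- valve_red: Fixed brass valve with the red handle, in the bay, in one of two places (box x +50, y -107 mm or box x -40, y -79 mm); the blue one has the other. Origin: on the handle's vertical pivot axis, at bench height. Axes parallel to the box's. Brass body 40 (x) by 24 (y) mm, its top 40 mm above the bench.
- red_handle (a joint): Red handle's angle, rad. 0 open: points to box -x, along the pipe. Grows clockwise seen from above to its stop at 1.571, shut: points to box +y, across the pipe. Starts at 0 to 0.2, stays where left, shut above 1.48. Straight bar 12 mm wide, from 48 to 62 mm above the bench, tip 65 mm from the axis, hub radius 11 mm; 0.07 N m turns it (1.6 N at 45 mm).
- red_tip (a point): Middle of the top edge of the red handle's free end: 65 mm from the pivot axis, 62 mm above the bench.
- valve_blue: Fixed brass valve with the blue handle, made like the red one, to be left alone. Origin on its pivot axis at bench height.
- blue_handle (a joint): Angle of the blue handle, as for the red one. It starts between 0 and 0.2 (open) and must stay so.
- blue_tip (a point): Middle of the top edge of the blue handle's free end, 65 mm from its axis; it may not move 10 mm.
- jar_a: Loose glass sample jar with a red cap, 44 mm across, 70 mm high, standing beside the box on its -y side, nearer in x. Origin: centre of its underside. Bystander.
- jar_b: Loose glass sample jar with a red cap, 44 mm across, 70 mm high, standing beside the box on its -y side, farther in x. Origin: centre of its underside. Bystander.
- wash_bottle: Loose white bottle with a blue cap, 56 mm across, 110 mm high, standing beside the box on its +y side. Origin: centre of its underside. Bystander.

How it is judged:
On the way, in this order (a step that is already met when the one before it is completed fails the run):
1. the cover is slid aside onto the closed half, down on its rails, and the valves are uncovered (y of cover in the frame of valve_box above 0.06 m and z of cover in the frame of valve_box below 0.076 m), for 0.2 s.
2. the red handle is pushed shut (value of joint red_handle above 1.48 rad), for 0.2 s.
At the end, for the whole second after the job is handed in: Cover flat and at rest on its rails (within 6 mm), its centre over 60 mm towards box +y; red handle at rest beyond 1.48 rad (about 5 degrees from its stop); blue handle tip within 10 mm, jars and bottle within 20 mm of their starts and upright (0.1 rad) (all of step 1 and value of joint red_handle above 1.48 rad and angle between cover's own z axis and vertical below 0.04 rad and linear speed of cover below 0.01 m/s and velocity of joint red_handle between -0.05 and 0.05 rad/s and distance of blue_tip from where it was at the start of the episode below 0.01 m and angle between each of jar_a, jar_b, wash_bottle's own z axis and vertical below 0.1 rad and distance of each of jar_a, jar_b, wash_bottle from where it was at the start of the episode below 0.02 m); the robot touches nothing.
It fails at once if the cover is lifted off its rails or tipped (z of cover in the frame of valve_box above 0.082 m or angle between cover's own z axis and vertical above 0.15 rad).
It fails at once if the blue handle is moved (distance of blue_tip from where it was at the start of the episode above 0.01 m).
It fails at once if a jar or the bottle is pushed, lifted or knocked over (distance of any of jar_a, jar_b, wash_bottle from where it was at the start of the episode above 0.02 m or angle between any of jar_a, jar_b, wash_bottle's own z axis and vertical above 0.3 rad).
It also fails if it takes over 51 s, if anything falls off the work surface, if the arm or the gripper's body presses on something with over 40 N, if the wrist force passes 120 N, or if a joint passes its speed limit or range.

### The arm

A 7-joint arm with a two-finger parallel gripper is mounted at the origin on the work surface. World frame = base frame: x ahead of the robot, y to its left, z up, the work surface at z = 0. Lengths are in m, angles in rad, forces in N, time in s.
With the tool pointing down it reaches from about 0.4 to 0.875 m from the base axis. Payload 19.3 kg.
Tool frame: the origin (TCP) lies on the centre line of the jaws, within the pads' length; the fingertips stand 14 mm ahead of it and the grasp point (between the pads) lies 5 mm behind it; x points along the fingers, y is the direction in which the jaws open and shut, and the axes are right-handed (so a half turn about x gives the same grasp; the last joint's range is limited). The gripper opens to 85 mm and grips with 20 to 120 N. Pads are 22 mm wide; open, the fingers measure 114 mm over their backs; the gripper's body (76 mm by 85 mm) begins 54 mm behind the grasp point. The pads swing forward as they close: fully open they stand 13 mm farther back than shut.
Start: joints at [1.048, 0.521, -0.036, 1.599, 0.021, 1.021, -0.113], TCP at [0.273, -0.562, 0.225] pointing down, gripper open.
Joint ranges: [-2.91, 2.91], [-0.3, 2.13], [-1.5, 1.42], [0.17, 2.43], [-1.26, 4.41], [0.16, 1.93], [-2.52, 2.52]. Speed limits (rad/s): [1.89, 1.89, 2.39, 2.39, 3.01, 3.01, 3.01].

### API

Orientations are given as [roll, pitch, yaw] about the fixed x, y, z axes, in that order (R = Rz(yaw) Ry(pitch) Rx(roll)).
In Python, from workcell import monitor, optics, bot gives the robot as it stands.
- The arm moves only by the tool arm_command, never from a script. Its arguments are lists of equal length, an entry for each row: "delta_pos": the shift along the tool's x, y, z as a fraction of full scale, a list of three; "rotation": the turn, a rotation vector about the tool's x, y, z as a fraction of full scale, a list of three. In form: {"delta_pos": [[dx, dy, dz], ...], "rotation": [[wx, wy, wz], ...]}. A call has 1 to 10 rows; each row shifts and turns the pose as measured when the row begins, along the tool's axes as they then stand; what a row does not reach is not made up. Full scale, the value 1, is 30 mm for a shift and 6 degrees for a turn. A row lasts 1/10 s, in which the tool goes at most 50 mm and 8.59 degrees, less where a joint would pass 70% of its speed; a pose out of reach is approached as far as the arm can. A call with a number of a shift or a turn outside -1 to 1 is refused whole. A call with a gripper value outside its range is refused whole. "gripper" is the closure, from -1 (fully open) to 1 (shut), so that 0 is half open, set as the call begins (left out, the last holds). The fingers move at their own pace and stop on an object; "grip_force" is the grip in N (left out, the last holds). Time passes only in rows, so rows that do not move let the fingers close. It gives the time, the measured TCP pose, the force and the opening at its end, in the units of the state.
- monitor.observe(): the state, without advancing time (a new reading comes with each control period).
- optics.grab_frame(name): name is "scene" or "top" or "wrist"; returns the picture (384x512x3 uint8, red, green, blue); there is no depth.
- optics.camera_params(name): a dict with "fx", "fy", "cx", "cy" (pixels), "dist_coeffs" ([k1, k2, p1, p2, k3] as OpenCV has them; the pictures are not rectified), "origin" and "rotation" of the camera in the world. Camera axes: x right, y down, z forward; pixel columns grow to the right and rows downward; lengths in m; the calibration is good to about 2 mm. A picture is of the moment at which its call begins: read the wrist's pose just before it. camera_params takes no time and is no camera call; for the wrist camera it gives the pose at the moment of the call.
- bot.job_done(): hands the job in, once; it reports no verdict.
The state is a dict: "clock": time; "qpos": joint angles; "qd": joint speeds; "joint_efforts": joint torques, N m; "position": TCP position; "tool_rot": TCP orientation; "force": force on the tool from outside, world axes, zero at the start; "moment": the same for the moment, N m; "grip_width": finger opening in m.
Only numpy, scipy, OpenCV 4.12 (cv2) and the standard library are available. Lean on these libraries where they do the work, as an engineer would, in place of code of your own. Each camera call takes 0.05 s, during which the arm holds its last target. There are 200 camera calls.

## Working session

There is one attempt and no reset: what is moved stays moved. The work goes in short steps, Python scripts to look and compute and a tool call to move; the robot and the scene stay as the last step left them, time stands still between calls to the robot, and variables do not carry over. Pictures are saved under pics/ and viewed, about 8 in all and at most 12, crops included, and the job is handed in when it is done.

Besides the shell and the picture viewer there is one more tool, called after "Emit:" as a command line: name --argument value ..., lists and objects as JSON in quotes. arm_command: Moves the arm, as the interface text tells. Its arguments: {"type":"object","properties":{"delta_pos":{"type":"array","items":{"type":"array","items":{"type":"number"}}},"rotation":{"type":"array","items":{"type":"array","items":{"type":"number"}}},"gripper":{"type":"number"},"grip_force":{"type":"number"}},"required":["delta_pos","rotation"]}

```bash
mkdir -p pics; python3 - <<'E'
from workcell import monitor, optics, bot
import cv2, numpy as np
s=monitor.observe()
for k in("clock","position","tool_rot","force","grip_width"):print(k,s[k])
for n in("top","scene"):
    p=optics.camera_params(n);print(n,p)
    im=optics.grab_frame(n);cv2.imwrite(f"pics/{n}0.png",cv2.resize(im[:,:,::-1],(800,600)))
    cv2.imwrite(f"pics/{n}0_raw.png",im[:,:,::-1])
E
```

```text
clock 0.0
position [ 0.27324869 -0.5617361   0.22474835]
tool_rot [-1.48592374  1.56971983  2.10845286]
force [-0.15442397 -0.13365305  0.55527414]
grip_width 0.0857885315708199
top {'fx': 373.9029278920592, 'fy': 373.9029278920592, 'cx': 256.50370811121496, 'cy': 187.47880430552274, 'dist_coeffs': array([-0.01998671,  0.        ,  0.        ,  0.        ,  0.        ]), 'origin': array([0.44616924, 0.03940045, 0.91762719]), 'rotation': array([-2.99778084,  0.00552695, -1.57269735])}
scene {'fx': 438.8762748806971, 'fy': 438.8762748806971, 'cx': 251.54490719264663, 'cy': 191.1258204820972, 'dist_coeffs': array([0.02683514, 0.        , 0.        , 0.        , 0.        ]), 'origin': array([ 0.97780481, -0.25462021,  0.92427536]), 'rotation': array([-2.60254154, -0.00537447,  0.92860453])}
```

View pics/top0.png

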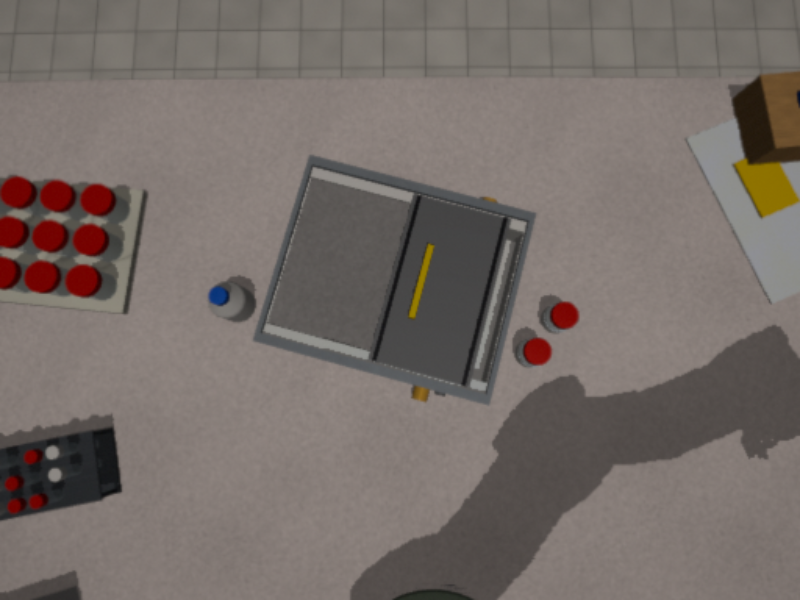

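View pics/scene0.png

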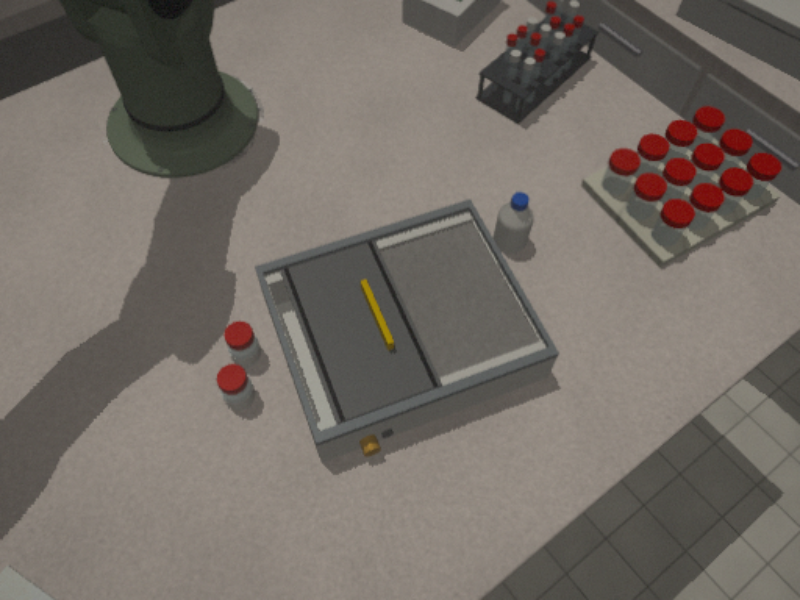

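```bash
cat > h.py <<'E'
import numpy as np, cv2
from scipy.spatial.transform import Rotation as R
from scipy.optimize import least_squares
from workcell import monitor, optics, bot
def rot(r): return R.from_euler('xyz',r).as_matrix()
def unproj(n,px,z,p=None):
    p=p or optics.camera_params(n); K=np.array([[p['fx'],0,p['cx']],[0,p['fy'],p['cy']],[0,0,1]])
    u=cv2.undistortPoints(np.array(px,float).reshape(-1,1,2),K,p['dist_coeffs'])[:,0]
    Rm=np.array(p['rotation']);Rm=rot(Rm) if Rm.ndim==1 else Rm
    d=np.c_[u,np.ones(len(u))]@Rm.T; o=p['origin']
    return (o+d*((z-o[2])/d[:,2])[:,None])[:,:2]
def S(px): return (np.array(px,float)+.5)/1.5625-.5   # 800x600 view -> raw pixel
E
python3 - <<'E'
from h import *
B=np.array([[.145,.175],[.145,-.175],[-.145,-.175],[-.145,.175]])
C={'top':[(311,156),(534,213),(489,403),(256,340)],'scene':[(554,353),(318,440),(258,268),(470,204)]}
W={n:unproj(n,S(c),.08) for n,c in C.items()}
def f(v,ns):
    c,s=np.cos(v[2]),np.sin(v[2]); M=np.array([[c,-s],[s,c]])
    return np.concatenate([(B@M.T+v[:2]-W[n]).ravel() for n in ns])
for ns in (['top'],['scene'],['top','scene']):
    r=least_squares(f,[.45,.03,-.2],args=(ns,)); print(ns,r.x,np.degrees(r.x[2]),(r.fun*1e3).round(1))
v=r.x; c,s=np.cos(v[2]),np.sin(v[2]); M=np.array([[c,-s],[s,c]])
def tobox(w): return (w-v[:2])@M
print('ledge top',(1e3*tobox(unproj('top',S([(431,243),(412,318)]),.098))).round(1))
print('ledge scene',(1e3*tobox(unproj('scene',S([(364,281),(391,347)]),.098))).round(1))
print('jars',(1e3*tobox(unproj('top',S([(565,315),(537,351)]),.07))).round(1), 'bottle',(1e3*tobox(unproj('top',S([(219,296)]),.11))).round(1))
st=monitor.observe(); T=rot(st['tool_rot']); print(T.round(3))
print('tcp box',1e3*tobox(st['position'][:2]))
E
```

```text
['top'] [ 0.59347038  0.04954313 -0.26166379] -14.992230672671397 [ 2.5  2.3  1.5 -4.1 -2.5 -2.  -1.5  3.8]
['scene'] [ 0.59683539  0.05002596 -0.2723422 ] -15.604058558008713 [ 7.   3.1  2.7 -6.4 -4.9 -3.  -4.9  6.2]
['top', 'scene'] [ 0.59515289  0.04978455 -0.26696421] -15.295922438142654 [ 4.9  1.5  2.1 -4.3 -1.5 -0.8  1.3  4.6  4.7  3.9  2.2 -6.1 -5.9 -4.2
 -7.7  5.5]
ledge top [[ 53.9 -36.2]
 [-57.6 -38. ]]
ledge scene [[-51.7 -35.5]
 [ 60.3 -38. ]]
jars [[   7.7 -251.8]
 [ -53.9 -224.4]] bottle [[-99.7 230.8]]
[[-0.001  0.437 -0.899]
 [ 0.001 -0.899 -0.437]
 [-1.    -0.001  0.   ]]
tcp box [-149.16700512 -674.79221712]
```

Emit:
arm_command --delta_pos '[[0,0,0],[0,0,0],[0,0,0],[0,0,0],[0,0,0],[0,0,0],[0,0,0],[0,0,0],[0,0,0]]' --rotation '[[-1,0,0],[-1,0,0],[-1,0,0],[-1,0,0],[-1,0,0],[-1,0,0],[-1,0,0],[-1,0,0],[0,0,0]]' --gripper 1 --grip_force 40

```text
clock: 1.0
position: [0.2725, -0.5601, 0.2216]
tool_rot: [-2.367, 1.564, 2.099]
force: [-0.7, -0.2, 0.6]
grip_width: -0.0001
```

```bash
cat >> h.py <<'E'
V=np.array([.594,.050,np.radians(-15.2)])
def M(): c,s=np.cos(V[2]),np.sin(V[2]); return np.array([[c,-s],[s,c]])
def tobox(w): return (np.asarray(w)-V[:2])@M()
def rep():
    s=monitor.observe();T=rot(s['tool_rot']); p=s['position']
    print('t %.2f box xy mm'%s['clock'],(1e3*tobox(p[:2])).round(1),'z %.1f'%(1e3*p[2]),'F',np.round(s['force'],1),'w %.4f'%s['grip_width'])
    ty=T[:2,1]@M(); print('tool y vs box x deg %.2f'%np.degrees(np.arctan2(ty[1],ty[0])),'tilt deg %.2f'%np.degrees(np.arccos(-T[2,0])),'q',np.round(s['qpos'],2))
    return s,T
E
python3 -c "from h import *; rep()"
```

```text
t 1.00 box xy mm [-150.3 -673.1] z 221.6 F [-0.7 -0.2  0.6] w -0.0001
tool y vs box x deg 1.07 tilt deg 0.41 q [ 1.19  0.53 -0.25  1.59  0.14  1.04  0.66]
```

Emit:
arm_command --delta_pos '[[0,0.25,-1],[0,0.25,-1],[0,0.25,-1],[0,0.25,-1],[0,0.25,-1],[0,0.25,-1],[0,0.25,-1],[0,0.25,-1],[0,0.25,-1],[0,0.25,-1]]' --rotation '[[0,0,0],[0,0,0],[0,0,0],[0,0,0],[0,0,0],[0,0,0],[0,0,0],[0,0,0],[0,0,0],[0,0,0]]'

```text
clock: 2.0
position: [0.4246, -0.2831, 0.2208]
tool_rot: [-2.202, 1.561, 2.218]
force: [0.6, -0.1, 0.3]
grip_width: 0.0003
```

```bash
python3 -c "from h import *; rep()"
```

```text
t 2.00 box xy mm [ -76.1 -365.9] z 220.8 F [ 0.6 -0.1  0.3] w 0.0003
tool y vs box x deg -1.54 tilt deg 0.56 q [ 0.74  0.37 -0.33  1.88  0.14  0.92  0.04]
```

Emit:
arm_command --delta_pos '[[0,0.25,-1],[0,0.25,-1],[0,0.25,-1],[0,0.25,-1],[0,0.25,-1],[0,0.25,-1],[0,0.25,-1],[0,0.25,-1],[0,0.25,-0.9],[0,0,-0.5]]' --rotation '[[0,0,0],[0,0,0],[0,0,0],[0,0,0],[0,0,0],[0,0,0],[0,0,0],[0,0,0],[-0.2,0,0],[0,0,0]]'

```text
clock: 3.0
position: [0.5794, -0.0215, 0.221]
tool_rot: [-2.154, 1.559, 2.251]
force: [-1.0, -0.2, -0.6]
grip_width: 0.0002
```

```bash
python3 -c "
from h import *; rep()
im=optics.grab_frame('wrist')
cv2.imwrite('pics/w1.png',cv2.resize(im[:,:,::-1],(800,600)));rep()"
```

```text
t 3.00 box xy mm [  4.7 -72.8] z 221.0 F [-1.  -0.2 -0.6] w 0.0002
tool y vs box x deg -2.41 tilt deg 0.67 q [ 0.22  0.48 -0.4   1.71  0.2   1.   -0.55]
t 3.05 box xy mm [  4.1 -70.6] z 221.0 F [-1.4  3.8 -1.1] w 0.0003
tool y vs box x deg -2.34 tilt deg 0.72 q [ 0.22  0.48 -0.4   1.71  0.2   1.   -0.55]
```

View pics/w1.png

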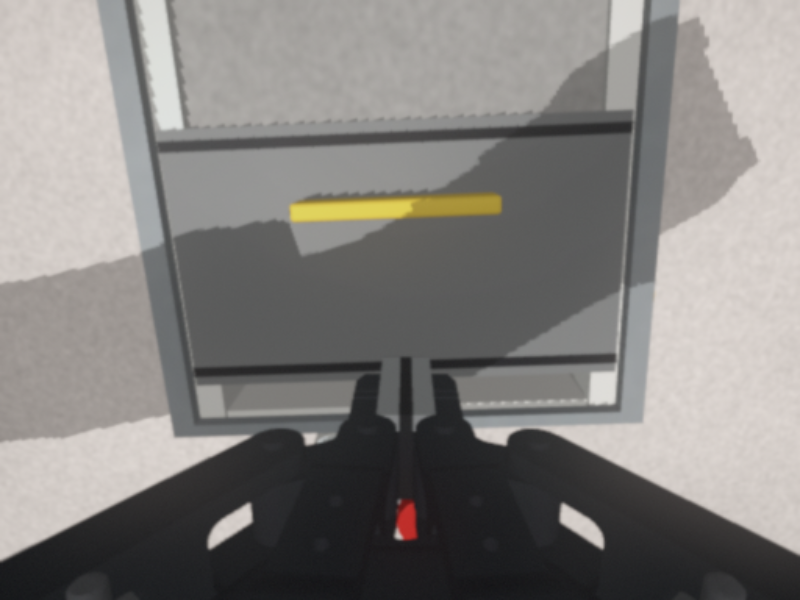

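Emit:
arm_command --delta_pos '[[1,-0.1,0],[1,0,0],[1,0,0],[0.5,0,0],[0,0,0]]' --rotation '[[-0.4,0,0],[0,0,0],[0,0,0],[0,0,0],[0,0,0]]'

```text
clock: 3.55
position: [0.5757, -0.0167, 0.1125]
tool_rot: [-2.263, 1.559, 2.172]
force: [-1.4, -0.2, 1.1]
grip_width: 0.0003
```

```bash
python3 -c "
from h import *; rep()
im=optics.grab_frame('wrist')
cv2.imwrite('pics/w2.png',cv2.resize(im[:,:,::-1],(800,600)))"
```

```text
t 3.55 box xy mm [ -0.2 -69.1] z 112.5 F [-1.4 -0.2  1.1] w 0.0003
tool y vs box x deg -0.68 tilt deg 0.69 q [ 0.19  0.61 -0.36  1.81  0.28  0.78 -0.59]
```

View pics/w2.png

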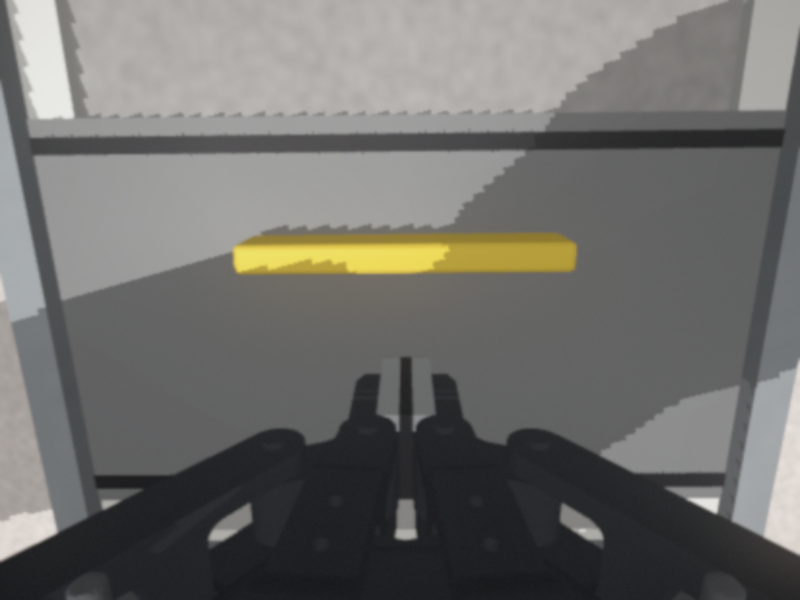

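Emit:
arm_command --delta_pos '[[0.4,0,0],[0,0,-0.4],[0,0,-0.3],[0,0,-0.3],[0,0,-0.4],[0,0,-0.4],[0,0,-0.4],[0,0,-0.4]]' --rotation '[[0,0,0],[-0.1,0,0],[0,0,0],[0,0,0],[0,0,0],[0,0,0],[0,0,0],[0,0,0]]'

```text
clock: 4.4
position: [0.6005, 0.0647, 0.1055]
tool_rot: [-2.816, 1.561, 1.626]
force: [0.5, 0.6, -0.2]
grip_width: 0.0002
```

```bash
python3 -c "from h import *; rep()"
```

```text
t 4.40 box xy mm [ 2.4 15.9] z 105.5 F [ 0.5  0.6 -0.2] w 0.0002
tool y vs box x deg -0.25 tilt deg 0.57 q [ 0.05  0.65 -0.36  1.74  0.29  0.8  -0.72]
```

```bash
python3 -c "
from h import *; rep()
a=optics.grab_frame('wrist');b=optics.grab_frame('scene')
im=np.hstack([cv2.resize(a,(400,300)),b[80:330,100:400].repeat(1,0)[:250,:300].copy()[:,:] if 0 else cv2.resize(b[90:315,110:410],(400,300))])
cv2.imwrite('pics/c3.png',im[:,:,::-1]);rep()"
```

```text
t 4.40 box xy mm [ 2.4 15.9] z 105.5 F [ 0.5  0.6 -0.2] w 0.0002
tool y vs box x deg -0.25 tilt deg 0.57 q [ 0.05  0.65 -0.36  1.74  0.29  0.8  -0.72]
t 4.50 box xy mm [ 2.1 17.2] z 105.4 F [ 0.   0.3 -0.1] w 0.0003
tool y vs box x deg -0.13 tilt deg 0.63 q [ 0.04  0.65 -0.36  1.74  0.29  0.79 -0.72]
```

View pics/c3.png

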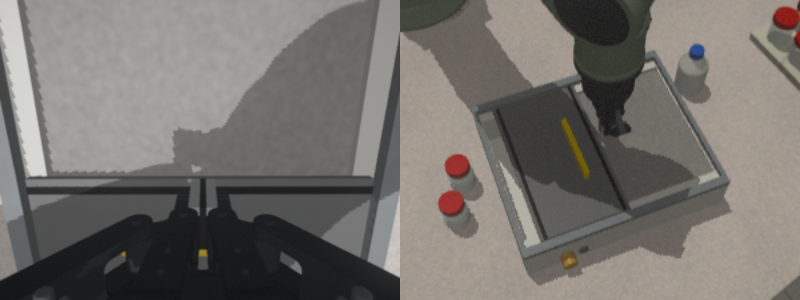

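Emit:
arm_command --delta_pos '[[-0.7,0,0],[0,0,1],[0,0,1],[0,0,0.9],[0,0,0]]' --rotation '[[0,0,0],[0,0,0],[0,0,0],[0,0,0],[0,0,0]]'

```text
clock: 5.0
position: [0.5762, -0.0214, 0.1256]
tool_rot: [-2.697, 1.561, 1.749]
force: [0.1, -0.2, 0.1]
grip_width: 0.0002
```

```bash
python3 -c "
from h import *; s,T=rep()
p=optics.camera_params('wrist'); Rm=rot(p['rotation']) if np.ndim(p['rotation'])==1 else p['rotation']
print('cam in tool',T.T@(p['origin']-s['position']),(T.T@Rm).round(2))
for dz in(-11,0,11):
  for d in (-10,-5,0,5,10,14,20):
    P=s['position']+T@np.array([d,0,dz])/1e3; c=Rm.T@(P-p['origin']); print(dz,d,(np.array([p['cx'],p['cy']])+p['fx']*c[:2]/c[2]).round(0)*1.5625)
"
```

```text
t 5.00 box xy mm [  1.6 -73.5] z 125.6 F [ 0.1 -0.2  0.1] w 0.0002
tool y vs box x deg -0.05 tilt deg 0.56 q [ 0.2   0.59 -0.37  1.8   0.27  0.8  -0.57]
cam in tool [-1.47974249e-01  9.09127736e-06 -6.99346478e-02] [[-0.   -0.27  0.96]
 [ 1.   -0.    0.  ]
 [ 0.    0.96  0.27]]
-11 -10 [404.6875 360.9375]
-11 -5 [404.6875 354.6875]
-11 0 [404.6875 348.4375]
-11 5 [404.6875 342.1875]
-11 10 [404.6875 335.9375]
-11 14 [404.6875 332.8125]
-11 20 [404.6875 326.5625]
0 -10 [404.6875 396.875 ]
0 -5 [404.6875 389.0625]
0 0 [404.6875 381.25  ]
0 5 [404.6875 375.    ]
0 10 [404.6875 368.75  ]
0 14 [404.6875 364.0625]
0 20 [404.6875 356.25  ]
11 -10 [404.6875 431.25  ]
11 -5 [404.6875 421.875 ]
11 0 [404.6875 414.0625]
11 5 [404.6875 406.25  ]
11 10 [404.6875 398.4375]
11 14 [404.6875 393.75  ]
11 20 [404.6875 385.9375]
```

Emit:
arm_command --delta_pos '[[0.8,0,0],[0.2,0,0],[0,0,0]]' --rotation '[[0,0,0],[0,0,0],[0,0,0]]'

```text
clock: 5.3
position: [0.5765, -0.0222, 0.0957]
tool_rot: [-2.792, 1.562, 1.652]
force: [0.6, 0.6, 0.1]
grip_width: 0.0001
```

```bash
python3 -c "
from h import *; rep()
p=optics.camera_params('scene');K=np.array([[p['fx'],0,p['cx']],[0,p['fy'],p['cy']],[0,0,1.]])
Rc=rot(p['rotation']);s=monitor.observe();T=rot(s['tool_rot'])
pts=np.array([s['position']+T@np.array([d,0,-11])/1e3 for d in(-10,0,14)])
print((cv2.projectPoints(pts,cv2.Rodrigues(Rc.T)[0],-Rc.T@p['origin'],K,p['dist_coeffs'])[0][:,0]-[150,130])*[4,4])
b=optics.grab_frame('scene')[130:280,150:350]
cv2.imwrite('pics/c4.png',cv2.resize(b,None,fx=4,fy=4,interpolation=cv2.INTER_CUBIC)[:,:,::-1])"
```

```text
t 5.30 box xy mm [  2.1 -74.3] z 95.7 F [0.6 0.6 0.1] w 0.0001
tool y vs box x deg -0.19 tilt deg 0.52 q [ 0.19  0.63 -0.35  1.82  0.3   0.74 -0.59]
[[315.66015414 284.46797973]
 [316.50847841 293.50307334]
 [317.67040447 305.88052548]]
```

View pics/c4.png

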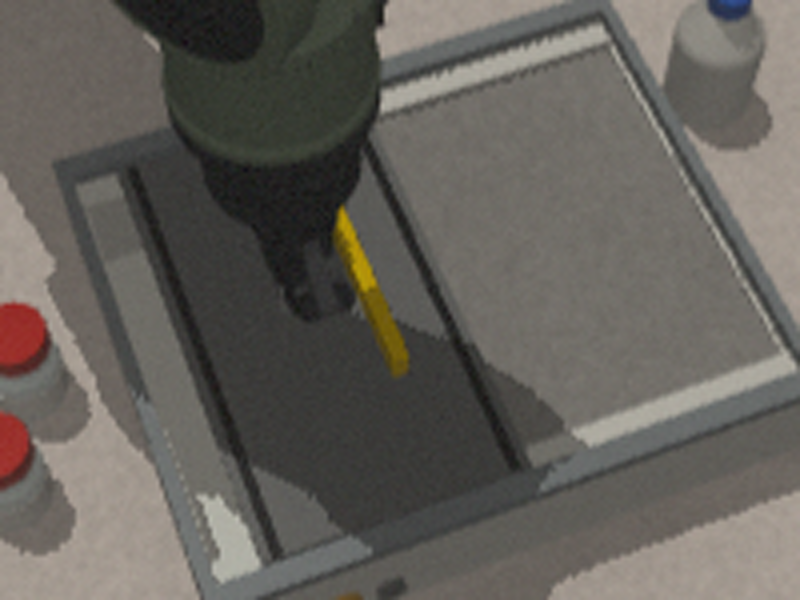

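Emit:
arm_command --delta_pos '[[0.15,0,0],[0.1,0,0],[0,0,0]]' --rotation '[[0,0,0],[0,0,0],[0,0,0]]'

```text
clock: 5.65
position: [0.5774, -0.0211, 0.0893]
tool_rot: [-2.98, 1.561, 1.465]
force: [-0.5, 0.6, 0.5]
grip_width: 0.0002
```

```bash
python3 -c "from h import *; rep()"
```

```text
t 5.65 box xy mm [  2.6 -73. ] z 89.3 F [-0.5  0.6  0.5] w 0.0002
tool y vs box x deg -0.11 tilt deg 0.54 q [ 0.19  0.64 -0.35  1.82  0.3   0.73 -0.59]
```

Emit:
arm_command --delta_pos '[[0.15,0,0],[0.1,0,0],[0,0,0]]' --rotation '[[0,0,0],[0,0,0],[0,0,0]]'

```text
clock: 5.95
position: [0.5776, -0.0208, 0.0816]
tool_rot: [-3.049, 1.561, 1.397]
force: [0.6, -0.5, 0.2]
grip_width: 0.0001
```

```bash
python3 -c "from h import *; rep()"
```

```text
t 5.95 box xy mm [  2.8 -72.6] z 81.6 F [ 0.6 -0.5  0.2] w 0.0001
tool y vs box x deg -0.09 tilt deg 0.54 q [ 0.18  0.65 -0.35  1.83  0.31  0.71 -0.6 ]
```

Emit:
arm_command --delta_pos '[[0,-0.1,-0.3],[0,0,-0.3],[0,0,-0.3],[0,0,-0.3]]' --rotation '[[0,0,0],[0,0,0],[0,0,0],[0,0,0]]'

```text
clock: 6.35
position: [0.5844, 0.0165, 0.082]
tool_rot: [-3.002, 1.562, 1.442]
force: [-0.5, -1.2, -0.8]
grip_width: -0.0001
```

```bash
python3 -c "
from h import *; rep()
a=optics.grab_frame('wrist')
cv2.imwrite('pics/w5.png',cv2.resize(a,(600,450))[:,:,::-1]);rep()"
```

```text
t 6.35 box xy mm [ -0.5 -34.8] z 82.0 F [-0.5 -1.2 -0.8] w -0.0001
tool y vs box x deg -0.17 tilt deg 0.51 q [ 0.12  0.66 -0.34  1.81  0.31  0.72 -0.66]
t 6.40 box xy mm [ -0.6 -32.7] z 82.1 F [-1.1  2.7 -1. ] w 0.0001
tool y vs box x deg -0.07 tilt deg 0.58 q [ 0.11  0.66 -0.35  1.81  0.31  0.72 -0.66]
```

View pics/w5.png

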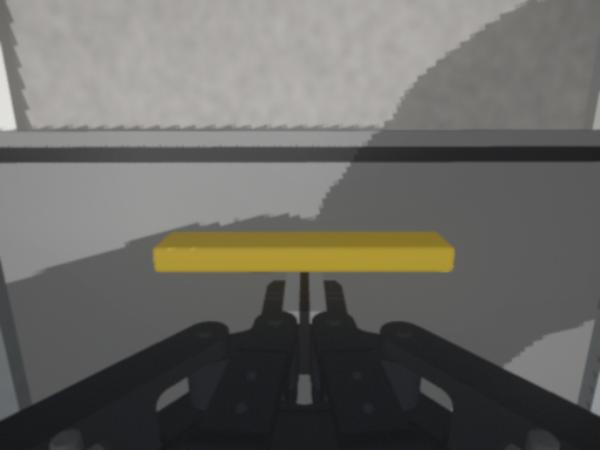

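Emit:
arm_command --delta_pos '[[0,0,-0.3],[0,0,-0.4],[0,0,-0.4],[0,0,-0.4],[0,0,-0.4],[0,0,-0.4],[0,0,-0.4],[0,0,-0.4],[0,0,-0.3],[0,0,-0.2]]' --rotation '[[0,0,0],[0,0,0],[0,0,0],[0,0,0],[0,0,0],[0,0,0],[0,0,0],[0,0,0],[0,0,0],[0,0,0]]'

```text
clock: 7.4
position: [0.6153, 0.1327, 0.0829]
tool_rot: [-2.972, 1.561, 1.475]
force: [-0.6, -0.7, -1.3]
grip_width: 0.0001
```

```bash
python3 -c "
from h import *; rep()"
```

```text
t 7.40 box xy mm [-1.1 85.4] z 82.9 F [-0.6 -0.7 -1.3] w 0.0001
tool y vs box x deg -0.02 tilt deg 0.56 q [-0.08  0.72 -0.34  1.69  0.3   0.79 -0.82]
```

Slow push to the end stop, watching force.

Emit:
arm_command --delta_pos '[[0,0,-0.15],[0,0,-0.15],[0,0,-0.15],[0,0,-0.1],[0,0,0]]' --rotation '[[0,0,0],[0,0,0],[0,0,0],[0,0,0],[0,0,0]]'

```text
clock: 7.9
position: [0.6202, 0.1499, 0.083]
tool_rot: [-2.965, 1.561, 1.481]
force: [0.1, -0.7, -1.0]
grip_width: -0.0001
```

```bash
python3 -c "
from h import *; rep()"
```

```text
t 7.90 box xy mm [ -0.9 103.2] z 83.0 F [ 0.1 -0.7 -1. ] w -0.0001
tool y vs box x deg -0.04 tilt deg 0.54 q [-0.1   0.73 -0.34  1.66  0.3   0.8  -0.84]
```

Emit:
arm_command --delta_pos '[[0,0,0.8],[-1,0,0.5],[-1,0,1],[-1,0,1],[-1,0,1],[-1,0,1],[0,0,1],[0,0,1],[0,0,1],[0,0,0]]' --rotation '[[0,0,0],[0,0,0],[0,0,0],[0,0,0],[0,0,0],[0,0,0],[0,0,0],[0,0,0],[0,0,0],[0,0,0]]'

```text
clock: 8.9
position: [0.5525, -0.1011, 0.2378]
tool_rot: [2.856, 1.56, 1.019]
force: [0.2, 0.6, -0.1]
grip_width: -0.0003
```

```bash
python3 -c "
from h import *; rep()
a=optics.grab_frame('wrist');b=optics.grab_frame('top');c=optics.grab_frame('scene')
cv2.imwrite('pics/raw_w.png',a[:,:,::-1]);cv2.imwrite('pics/raw_t.png',b[:,:,::-1]);cv2.imwrite('pics/raw_s.png',c[:,:,::-1])
im=np.hstack([cv2.resize(b[90:270,150:350],None,fx=2,fy=2),cv2.resize(c[115:295,150:370],None,fx=1.8182,fy=2)])
cv2.imwrite('pics/c6.png',im[:,:,::-1])"
```

```text
t 8.90 box xy mm [  -0.4 -156.7] z 237.8 F [ 0.2  0.6 -0.1] w -0.0003
tool y vs box x deg -0.03 tilt deg 0.64 q [ 0.36  0.43 -0.38  1.75  0.17  1.   -0.35]
```

View pics/c6.png

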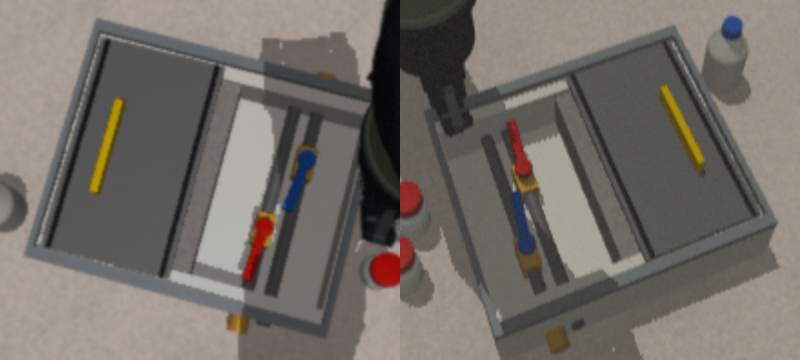

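```bash
python3 - <<'E'
from h import *
for n in('top','scene'):
    im=cv2.imread(f'pics/raw_{n[0]}.png').astype(int); B,G,Rr=im[...,0],im[...,1],im[...,2]
    for name,m,z in(('red',(Rr>100)&(G<60)&(B<60),.062),('blue',(B>80)&(B>Rr*1.8)&(B>G*1.3),.062),('ledge',(Rr>100)&(G>90)&(B<60),.098)):
        v,u=np.nonzero(m); w=1e3*tobox(unproj(n,np.c_[u,v],z))
        k=(abs(w[:,0])<115)&((w[:,1]>-165)&(w[:,1]<-10) if name!='ledge' else (w[:,1]>0)&(w[:,1]<170)); w=w[k]
        c=w.mean(0); _,_,vt=np.linalg.svd(w-c,full_matrices=False); t=(w-c)@vt[0]
        e=[(c+vt[0]*q).round(1) for q in np.percentile(t,[1,99])]
        print(n,name,k.sum(),'mean',c.round(1),'ends',e,'ang',np.degrees(np.arctan2(vt[0][1],vt[0][0])).round(1))
E
```

```text
top red 174 mean [-63.2 -75.6] ends [array([-32.2, -78.5]), array([-104. ,  -71.7])] ang 174.5
top blue 160 mean [  24.5 -102.9] ends [array([  57. , -107.5]), array([-13.8, -97.5])] ang 172.0
top ledge 210 mean [ -2.6 117.8] ends [array([ 50.8, 118.4]), array([-55.4, 117.3])] ang -179.4
scene red 138 mean [-57.6 -75.9] ends [array([-101.6,  -70.6]), array([-29.4, -79.2])] ang -6.8
scene blue 165 mean [  29.2 -103.1] ends [array([-10.6, -98. ]), array([  60.9, -107.2])] ang -7.4
scene ledge 183 mean [  1.  117.8] ends [array([-53. , 117.3]), array([ 53.6, 118.4])] ang 0.6
```

Emit:
arm_command --delta_pos '[[0,-0.9,-0.5],[0,-0.9,-0.5],[0,-0.9,-0.5],[0,0,0],[1,0,0],[1,0,0],[1,0,0],[1,0,0],[1,0,0],[0,0,0]]' --rotation '[[0,0,0],[0,0,0],[0,0,0],[0,0,0],[0,0,0],[0,0,0],[0,0,0],[0,0,0],[0,0,0],[0,0,0]]'

```text
clock: 10.05
position: [0.4901, -0.0164, 0.0841]
tool_rot: [2.721, 1.551, 0.905]
force: [-0.1, 0.4, 1.5]
grip_width: -0.0
```

```bash
python3 -c "
from h import *; rep()
a=optics.grab_frame('wrist')
cv2.imwrite('pics/w7.png',cv2.resize(a,(800,600))[:,:,::-1])"
```

```text
t 10.05 box xy mm [-82.8 -91.3] z 84.1 F [-0.1  0.4  1.5] w -0.0000
tool y vs box x deg 1.16 tilt deg 1.16 q [ 0.19  0.54 -0.35  2.06  0.3   0.57 -0.61]
```

View pics/w7.png

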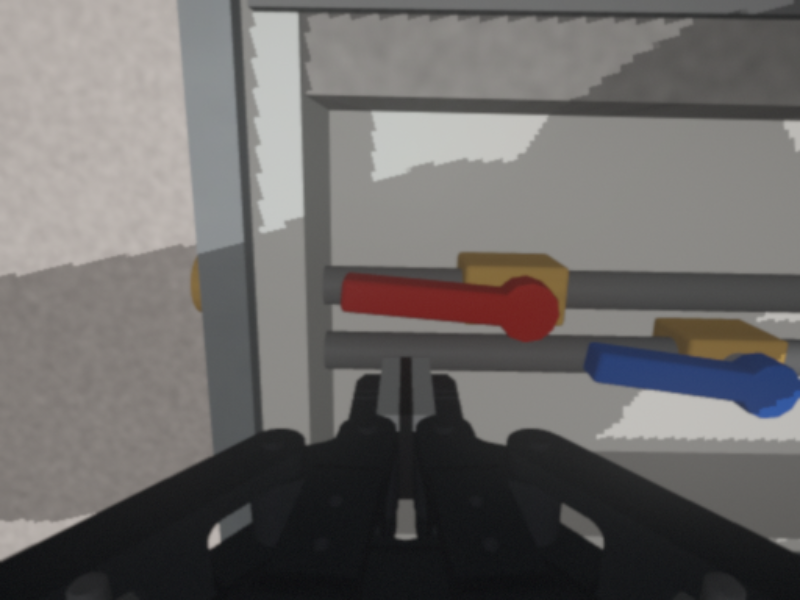

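Emit:
arm_command --delta_pos '[[0,0,0.6],[0,0,0],[0.5,0,0],[0.3,0,0],[0,0,0]]' --rotation '[[0.2,0,0],[0,0,0],[0,0,0],[0,0,0],[0,0,0]]'

```text
clock: 10.6
position: [0.4918, -0.0316, 0.0677]
tool_rot: [2.451, 1.542, 0.616]
force: [0.4, -1.4, -0.4]
grip_width: 0.0001
```

```bash
python3 -c "
from h import *; rep()"
```

```text
t 10.60 box xy mm [ -77.2 -105.6] z 67.7 F [ 0.4 -1.4 -0.4] w 0.0001
tool y vs box x deg 0.08 tilt deg 1.63 q [ 0.2   0.57 -0.33  2.07  0.32  0.52 -0.62]
```

Emit:
arm_command --delta_pos '[[0.5,0,0.1],[0.4,-0.1,0],[0,0,0]]' --rotation '[[0,0,0],[0,0,0],[0,0,0]]'

```text
clock: 10.9
position: [0.4909, -0.0323, 0.0428]
tool_rot: [2.381, 1.539, 0.548]
force: [0.2, 0.1, 0.7]
grip_width: -0.0004
```

```bash
python3 -c "
from h import *; s,T=rep(); print('toolx in box',(T[:2,0]@M()).round(3))"
```

```text
t 10.90 box xy mm [ -77.9 -106.5] z 42.8 F [0.2 0.1 0.7] w -0.0004
tool y vs box x deg 0.16 tilt deg 1.81 q [ 0.18  0.61 -0.3   2.09  0.35  0.46 -0.64]
toolx in box [0.022 0.023]
```

Emit:
arm_command --delta_pos '[[0,-0.05,-0.3],[0,-0.05,-0.3],[0,-0.05,-0.3],[0,0,-0.1]]' --rotation '[[0,0,0],[0,0,0],[0,0,0],[0,0,0]]'

```text
clock: 11.3
position: [0.4959, 0.0002, 0.0461]
tool_rot: [2.332, 1.537, 0.499]
force: [-0.0, -2.4, -1.3]
grip_width: -0.0003
```

```bash
python3 -c "
from h import *; rep()
a=optics.grab_frame('wrist')
cv2.imwrite('pics/w8.png',cv2.resize(a,(600,450))[:,:,::-1])"
```

```text
t 11.30 box xy mm [-81.6 -73.7] z 46.1 F [-0.  -2.4 -1.3] w -0.0003
tool y vs box x deg 0.13 tilt deg 1.91 q [ 0.11  0.61 -0.29  2.08  0.35  0.47 -0.7 ]
```

View pics/w8.png

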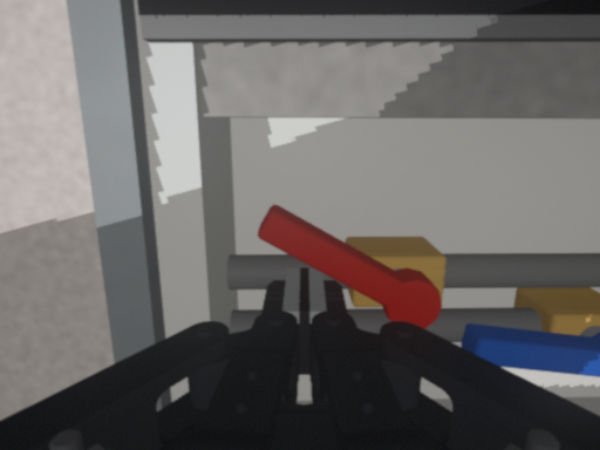

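Emit:
arm_command --delta_pos '[[0.05,0.05,-0.25],[0.05,0.05,-0.2],[0,0.15,-0.25],[0,0.2,-0.2],[0,0.2,-0.1],[0,0.2,-0.1]]' --rotation '[[0,0,0],[0,0,0],[0,0,0],[0,0,0],[0,0,0],[0,0,0]]'

```text
clock: 11.95
position: [0.5282, 0.0268, 0.0434]
tool_rot: [2.389, 1.545, 0.555]
force: [-37.8, -8.1, 12.8]
grip_width: -0.0003
```

```bash
python3 -c "
from h import *; rep()"
```

```text
t 11.95 box xy mm [-57.5 -39.6] z 43.4 F [-37.8  -8.1  12.8] w -0.0003
tool y vs box x deg 0.14 tilt deg 1.47 q [ 0.06  0.65 -0.29  1.99  0.34  0.52 -0.73]
```

Emit:
arm_command --delta_pos '[[0,-0.1,0],[0,-0.4,0],[-1,0,0],[-1,0,0],[-1,0,0],[-1,0,0.5],[-1,0,1],[0,0,1],[0,0,1],[0,0,0]]' --rotation '[[0,0,0],[0,0,0],[0,0,0],[0,0,0],[0,0,0],[0,0,0],[0,0,0],[0,0,0],[0,0,0],[0,0,0]]'

```text
clock: 12.95
position: [0.4826, -0.0719, 0.1974]
tool_rot: [2.315, 1.539, 0.486]
force: [-0.3, -0.8, 0.3]
grip_width: 0.0001
```

```bash
python3 - <<'E'
from h import *
rep()
F={n:optics.grab_frame(n) for n in('top','scene','wrist')}
for n in('top','scene'):
    im=F[n].astype(int); Rr,G,B=im[...,0],im[...,1],im[...,2]
    for name,m,z in(('red',(Rr>90)&(G<55)&(B<55),.062),('blue',(B>80)&(B>Rr*1.8)&(B>G*1.3),.062),('ledge',(Rr>100)&(G>90)&(B<60),.098)):
        v,u=np.nonzero(m); w=1e3*tobox(unproj(n,np.c_[u,v],z))
        k=(abs(w[:,0])<115)&((w[:,1]>-165)&(w[:,1]<-5) if name!='ledge' else (w[:,1]>0)&(w[:,1]<170)); w=w[k]
        if len(w)<20: print(n,name,'few');continue
        c=w.mean(0); _,_,vt=np.linalg.svd(w-c,full_matrices=False); t=(w-c)@vt[0]
        print(n,name,k.sum(),'mean',c.round(1),'ends',[(c+vt[0]*q).round(1) for q in np.percentile(t,[1,99])],'ang',np.degrees(np.arctan2(vt[0][1],vt[0][0])).round(1))
im=np.hstack([cv2.resize(F['wrist'],(400,300)),cv2.resize(F['top'][90:270,150:390],(400,300))])
cv2.imwrite('pics/c9.png',im[:,:,::-1])
E
```

```text
t 12.95 box xy mm [ -75.5 -146.9] z 197.4 F [-0.3 -0.8  0.3] w 0.0001
tool y vs box x deg 0.41 tilt deg 1.83 q [ 0.35  0.35 -0.39  1.99  0.16  0.81 -0.39]
top red 184 mean [-41.  -53.9] ends [array([-40.8, -14.9]), array([-41.1, -85.8])] ang -90.3
top blue 155 mean [  25.1 -103.1] ends [array([  57. , -107.4]), array([-13.3, -97.9])] ang 172.3
top ledge 213 mean [ -2.9 117.9] ends [array([ 50.8, 118.4]), array([-55.3, 117.5])] ang -179.5
scene red 121 mean [-38.8 -47.5] ends [array([-37.7, -14.2]), array([-40. , -82.7])] ang -91.9
scene blue 158 mean [  28.2 -103. ] ends [array([-10.7, -98. ]), array([  59.8, -107.1])] ang -7.3
scene ledge 183 mean [  1.6 117.8] ends [array([-53. , 117.2]), array([ 53.8, 118.4])] ang 0.7
```

View pics/c9.png

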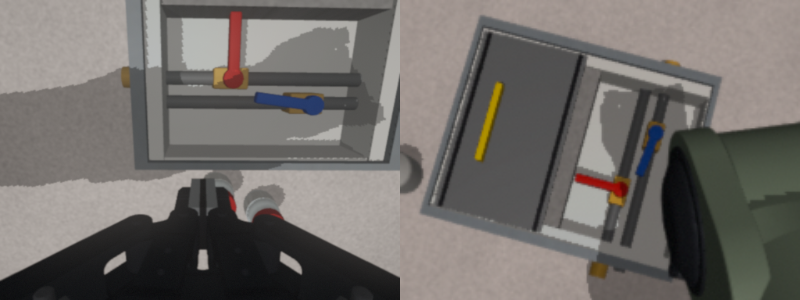

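Emit:
arm_command --delta_pos '[[-0.5,0,0],[0,0,0],[0,0,0],[0,0,0]]' --rotation '[[0,0,0],[0,0,0],[0,0,0],[0,0,0]]'

```text
clock: 13.5
position: [0.4837, -0.0639, 0.2114]
tool_rot: [2.41, 1.538, 0.591]
force: [0.1, 0.8, 0.1]
grip_width: -0.0004
```

```bash
python3 -c "
from h import *; rep(); print(bot.job_done())"
```

```text
t 13.50 box xy mm [ -76.6 -138.8] z 211.4 F [0.1 0.8 0.1] w -0.0004
tool y vs box x deg 0.99 tilt deg 1.89 q [ 0.35  0.33 -0.4   1.97  0.15  0.84 -0.38]
the job is handed in; nothing more can be done
None
```

I slid the cover aside by its yellow ledge with the shut gripper, pushed the red handle shut, moved clear and handed the job in at 13.5 s. It reported no verdict.

**Last checks (top and scene cameras):**
- **Cover:** the ledge is at box y of about +118 mm, so the cover's centre is at about +88 mm. That is past the +60 mm needed but about 4 mm short of the +92 mm end stop.
- **Red handle:** it lies at 90 to 92° to its pipe. That agrees with the roughly 40 N reading when it met its stop, which was the highest reading; forces were only read at the end of each move.
- **Blue handle:** its tip moved no more than about 0.6 mm, which is within measuring noise.
- **Robot:** it was about 0.21 m up with no contact force when I handed in.
- **Jars and bottle:** I did not measure these again. The arm passed well above the jars and kept clear of the bottle. In the last picture both jars were partly hidden by the gripper and only the bottle's edge showed, so it is no proof.

**What disagreed:** the shut fingertips were at least 8 mm shorter ahead of the TCP than the stated 14 mm. My first push passed over the ledge without moving anything. I went back, lowered the gripper in small steps while watching the force, and the second push worked.

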